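# Shorten the telescoping bar of a battery-pack jig by one hole

### The arm

A 6-joint arm with a two-finger parallel gripper is mounted at the origin on the work surface. World frame = base frame: x ahead of the robot, y to its left, z up, the work surface at z = 0. Lengths are in m, angles in degrees, forces in N, time in s.
With the tool pointing down it reaches from about 0.4 to 0.825 m from the base axis. Payload 7 kg.
Tool frame: the origin (TCP) lies between the finger pads; the fingertips stand 11 mm ahead of it and the grasp point (between the pads) lies 8 mm behind it; z points along the fingers, y is the direction in which the jaws open and shut (so a half turn about z gives the same grasp; the last joint's range is limited). The gripper opens to 88 mm and grips with 3 to 60 N. Pads are 19 mm wide; open, the fingers measure 130 mm over their backs; the gripper's body (78 mm by 193 mm) begins 47 mm behind the grasp point.
Start: joints at [-52.133, 20.546, 0.682, 0, -70.136, -16.507], TCP at [0.246, -0.629, 0.198] pointing down, gripper open.
Joint ranges: [-176.03, 176.03], [-82.01, 121.73], [-58.28, 71.71], [-173.87, 95.51], [-174.79, -0.11], [-173.66, 173.66]. Speed limits (degrees/s): [136.94, 136.94, 172.46, 180, 180, 180].

### API

Orientations are given as [roll, pitch, yaw] about the fixed x, y, z axes, in that order (R = Rz(yaw) Ry(pitch) Rx(roll)).
In Python, from plant import r gives the robot as it stands.
- The arm moves only by the shell command python3 -m inch 'ROWS' [OPENING] [FORCE]. ROWS is JSON, a list of rows, each an object of numbers: "x", "y", "z": the shift along the tool's x, y, z as a fraction of full scale; "yaw": the turn about the tool's z as a fraction of full scale. In form: [{"x": .., "y": .., "z": .., "yaw": ..}, ...]. A call has 1 to 5 rows; each row shifts and turns the pose as measured when the row begins, along the tool's axes as they then stand; what a row does not reach is not made up. Full scale, the value 1, is 0.025 m for a shift and 4 degrees for a turn. A row lasts 1/12 s, in which the tool goes at most 41.7 mm and 7.16 degrees, less where a joint would pass 70% of its speed; a pose out of reach is approached as far as the arm can. A call with a number of a shift or a turn outside -1 to 1 is refused whole. A call with a gripper value outside its range is refused whole. OPENING is the opening, from -1 (shut) to 1 (fully open), set as the call begins (- or left out, the last holds). The fingers move at their own pace and stop on an object; FORCE is the grip in N (left out, the last holds). Time passes only in rows, so rows that do not move let the fingers close. It gives the time, the measured TCP pose, the force and the opening at its end, in the units of the state.
- r.get_state(): the state, without advancing time (a new reading comes with each control period).
- r.capture(name): name is "scene" or "top"; returns (picture, depth): 420x560x3 uint8, red, green, blue; 420x560 float32, m along the optical axis (not along the pixel's ray), 0 where there is no reading.
- r.camera_info(name): a dict with "mtx" (3x3 intrinsics, pixels), "pose" (4x4, takes a point from camera to world coordinates). Camera axes: x right, y down, z forward; pixel columns grow to the right and rows downward; lengths in m; the calibration is good to about 2 mm. A picture is of the moment at which its call begins. camera_info takes no time and is no camera call.
- r.close_job(): hands the job in, once; it reports no verdict.
The state is a dict: "time_s": time; "joints": joint angles; "qd": joint speeds; "joint_torque": joint torques, N m; "tcp_pos": TCP position; "eef_rot": TCP orientation; "contact_force": force on the tool from outside, world axes, zero at the start; "moment": the same for the moment, N m; "gripper_width": finger opening in m.
Only numpy, scipy, OpenCV 4.12 (cv2) and the standard library are available. Lean on these libraries where they do the work, as an engineer would, in place of code of your own. Each camera call takes 0.05 s, during which the arm holds its last target. There are 200 camera calls.

### The job

Shorten the telescoping bar of the battery-pack jig by exactly one hole, to bring its jaw closer to the pack: press the sprung button on the collar, slide the outer tube off its hole, then let the button come up again and push on slowly and gently until the catch clicks into the next hole. Leave it locked with the button fully up, never force it, and do not disturb the cell, screwdriver and tape lying in front of the jig.

Things in the scene. Friction and masses are not known exactly. Their poses are not given: they have to be found in the camera images.
- jig: Aluminium jig plate fixed to the bench, 380 mm along its y by 200 mm, 6 mm thick. A telescoping bar runs along its y, axis 55 mm above the bench. Origin: on the bench, on the bar's axis, under the catch hole in use at the start. x: level, from the bar towards the battery pack, away from the robot; y: level, along the bar, the way the outer tube slides to shorten the bar; z up.
- first_hole (a point): Hole in use at the start, on top of the fixed inner tube (22 mm square, top 66 mm above the bench, held at its +y end). Holes are 13 mm wide, drilled right through, in a row towards jig +y: the next lies 32 to 48 mm on (hand-drilled, not exact; seen as a dark spot in front of the collar), the one after 40 mm beyond that. Axes as the jig's.
- tube (a joint): Slide of the outer tube (29 mm square, over the inner tube from the -y side) along jig y, m: 0 within 1 mm at the start (locked in the first hole), growing as the bar shortens; about 0.032 to 0.048 when locked in the next hole. Sliding friction about 2 to 6 N; 1.5 mm of play each way in a hole.
- pack (a point): Centre of the top of the purple-celled battery pack beside the bar on the jig's +x side, fixed: 110 mm (jig x) by 260 mm (jig y), 78 mm high. A steel jaw stands at each end, 78 mm high: the fixed one at +y, the moving one on the -y end of the outer tube.
- catch (a joint): Travel of the sprung button, m: 0 fully up (catch pin in a hole), 0.006 fully down on a hard stop. About 5 N starts it, 8 N at the bottom. Beyond 0.004 the pin is clear of the hole; between holes the released button stays at 0.004 because its pin rides on the tube, and it springs up to 0 by itself when the pin meets a hole.
- button_top (a point): Centre of the top face of the grey ribbed button on the outer tube's black collar, fixed to the button and moving with it. Face 34 mm (across, jig x) by 32 mm (along jig y); 84 mm above the bench when up; the collar around it is 74 mm high.
- thumb_stop (a point): Centre of the face of the black upright thumb stop on the collar, beside the button on its +y side. Face looks to jig -y, 19 mm to +y of the button's centre, 42 mm wide, top 100 mm above the bench (16 mm above the raised button), 13 mm thick; this point is 92 mm up. Push it towards +y to slide the outer tube, at about 20 mm/s: the catch stops it dead in a hole, and it must not be forced (35 N).
- cell: Bystander: loose round battery cell, 18 mm across, 65 mm high, standing on the bench in front of the jig. Origin at the centre of its underside.
- driver: Bystander: screwdriver lying on the bench in front of the jig, about along the bar. Origin at the middle of its underside.
- tape: Bystander: roll of amber tape lying flat on the bench in front of the jig, 72 mm across, 20 mm high. Origin at the centre of its underside.

How it is judged:
By the outcome, as a careful person would: the job done as asked, in the order asked, and still so for the second after the job is handed in, with the robot touching nothing.
It also fails if it takes over 43 s, if anything falls off the work surface, if the arm or the gripper's body presses on something with over 40 N, if the wrist force passes 120 N, or if a joint passes its speed limit or range.

## Working session

There is one attempt and no reset: what is moved stays moved. The work goes in short steps, Python scripts to look and compute and a shell command to move; the robot and the scene stay as the last step left them, time stands still between calls to the robot, and variables do not carry over. Pictures are saved under pics/ and viewed, about 8 in all and at most 12, crops included, and the job is handed in when it is done.

```bash
mkdir -p pics; ls
cat > h.py <<'E'
from plant import r
import numpy as np, cv2
def shot(n,f):
    im,d=r.capture(n); cv2.imwrite(f'pics/{f}.png',im[:,:,::-1]); np.savez(f'pics/{f}.npz',im=im,d=d); return im,d
def pts(n,d):
    c=r.camera_info(n);K=np.array(c['mtx']);T=np.array(c['pose'])
    v,u=np.mgrid[:d.shape[0],:d.shape[1]]
    p=np.stack([(u-K[0,2])/K[0,0]*d,(v-K[1,2])/K[1,1]*d,d],-1)
    return p@T[:3,:3].T+T[:3,3]
def ray(n,u,v,z):
    c=r.camera_info(n);K=np.array(c['mtx']);T=np.array(c['pose'])
    q=T[:3,:3]@np.linalg.solve(K,[u,v,1]);o=T[:3,3];return o+q*(z-o[2])/q[2]
E
python3 - <<'E'
from h import *
print(r.get_state())
for n in('scene','top'):
    shot(n,n+'0'); print(n,np.round(np.array(r.camera_info(n)['pose']),3).tolist(),np.array(r.camera_info(n)['mtx']).tolist())
E
```

```text
pics
{'time_s': 0.0, 'joints': array([-5.21338467e+01,  2.05915365e+01,  6.33771723e-01, -2.06362669e-02,
       -7.01356643e+01, -1.65059889e+01]), 'qd': array([ 3.77458881e-02, -3.67825298e-02,  4.53392536e-02,  5.17309043e-02,
       -6.72326597e-03, -1.73974578e-05]), 'joint_torque': array([-6.37036428e-04, -5.82716954e+01,  2.93052721e+01,  6.99712291e+00,
        6.82882121e-03, -1.67053158e-04]), 'tcp_pos': array([ 0.24562256, -0.62814628,  0.19671994]), 'eef_rot': array([ 1.79904909e+02, -7.94739064e-03, -1.58646857e+02]), 'contact_force': array([-0.16113547, -0.1588713 , -0.18038992]), 'moment': array([-0.02981763,  0.00137191,  0.01695955]), 'gripper_width': 0.08766337863755487}
scene [[-0.823, 0.424, -0.378, 0.799], [0.568, 0.59, -0.574, 0.416], [-0.02, -0.687, -0.726, 0.624], [0.0, 0.0, 0.0, 1.0]] [[394.5094623397554, 0.0, 276.2660564608348], [0.0, 394.5094623397554, 209.55076932006125], [0.0, 0.0, 1.0]]
top [[0.02, -0.999, 0.049, 0.487], [-1.0, -0.02, -0.006, 0.021], [0.006, -0.049, -0.999, 0.839], [0.0, 0.0, 0.0, 1.0]] [[439.3230557020706, 0.0, 278.3865498460956], [0.0, 439.3230557020706, 205.78226550285316], [0.0, 0.0, 1.0]]
```

View pics/top0.png

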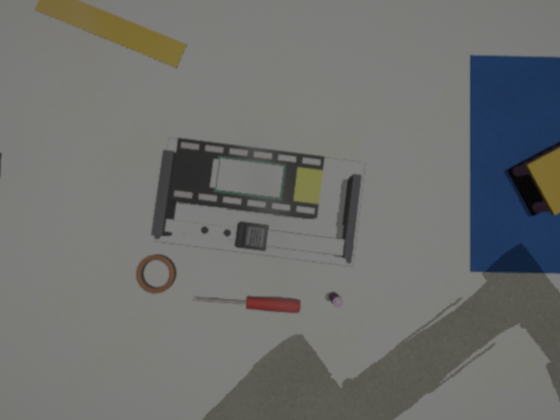

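View pics/scene0.png

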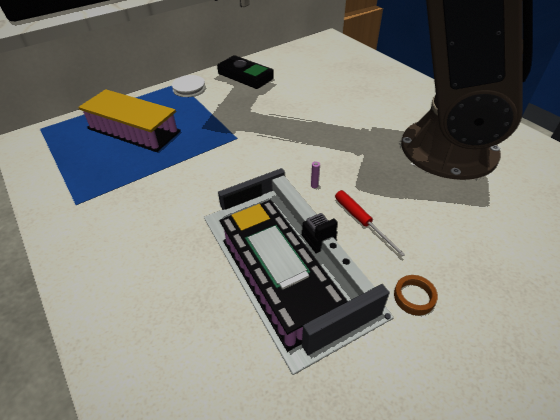

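The top view shows the collar with its button near (257,237), the thumb stop at (240,236), and holes at (227,233) and (204,230). The cell is at (336,299), the driver at (250,302) and the tape at (156,273). Jig +y points to image left. Next I'll measure these.

Run:
```python
from h import *
f=np.load('pics/top0.npz');im,d=f['im'],f['d'];P=pts('top',d);Z=P[:,:,2]
print('d ok',(d>0).mean())
crop=im[205:265,190:310];cv2.imwrite('pics/c1.png',cv2.resize(crop,(800,400),interpolation=cv2.INTER_CUBIC)[:,:,::-1])
roi=np.zeros(d.shape,bool);roi[220:252,230:272]=1
for a,b,n in((.078,.09,'button'),(.093,.106,'stop'),(.07,.078,'collar')):
    m=roi&(Z>a)&(Z<b); v,u=np.nonzero(m)
    if len(u): print(n,m.sum(),u.min(),u.max(),v.min(),v.max(),P[m].mean(0).round(4),cv2.minAreaRect((P[m][:,:2]*1000).astype(np.float32)))
# bar direction: inner tube top 66mm & plate edge
m=np.zeros(d.shape,bool);m[140:265,150:370]=1
for a,b,n in((.003,.010,'plate'),(.074,.084,'pack/jaws')):
    q=m&(Z>a)&(Z<b);print(n,q.sum(),cv2.minAreaRect((P[q][:,:2]*1000).astype(np.float32)))
g=cv2.cvtColor(im,cv2.COLOR_RGB2GRAY)
for (u0,v0) in((227,233),(204,230)):
    w=(g[v0-7:v0+8,u0-7:u0+8]<70);vv,uu=np.nonzero(w);print('hole',w.sum(),uu.mean()+u0-7,vv.mean()+v0-7,ray('top',uu.mean()+u0-7,vv.mean()+v0-7,.066).round(4))
np.set_printoptions(linewidth=200);print((Z[237,225:285]*1000).astype(int))
```

```text
d ok 0.995969387755102
button 379 242 265 223 246 [0.4717 0.0569 0.0838] ((471.7933044433594, 58.25653839111328), (35.93465805053711, 39.76073455810547), 84.0416030883789)
stop 193 235 244 222 246 [0.4745 0.0814 0.0992] ((474.5834655761719, 81.61052703857422), (13.114754676818848, 41.131622314453125), 83.61043548583984)
collar 263 238 271 221 250 [0.4717 0.054  0.0731] ((471.78765869140625, 56.466087341308594), (58.33032989501953, 46.22529602050781), 84.92941284179688)
plate 6536 ((535.4244384765625, 51.80548095703125), (236.8446807861328, 416.6583251953125), 1.1614803075790405)
pack/jaws 4942 ((537.2022705078125, 54.18446350097656), (350.2083435058594, 176.29275512695312), 84.12882995605469)
hole 26 226.69230769230768 232.5 [0.4763 0.1068 0.066 ]
hole 28 204.21428571428572 229.5 [0.4808 0.1463 0.066 ]
[ 67  66  66  65  65  66  65  65  64  65  66  98 100 100  98  98 100  97  94  72  71  83  82  82  84  83  84  83  85  83  82  84  85  86  83  85  83  83  85  81  73  74  68  69  66  70  68  72  70
  70  68 838  72  68  69  68  69  70  69  68]
```

View pics/c1.png

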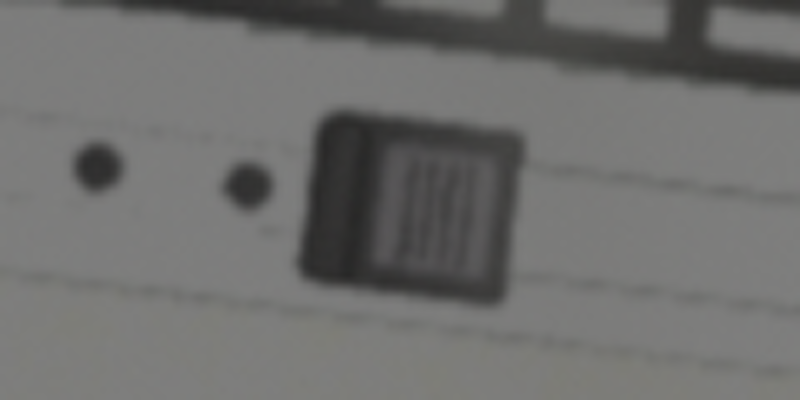

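The bar runs along world (0.108, 0.994), so the jig's yaw is about -6.2°. The stop face is at about (0.474, 0.075) and the button at about (0.472, 0.056), with heights of 84 and 100 mm, which match the given values. My plan is to close the gripper and turn the tool to yaw -96.2°, so that tool -x points along jig +y. Then I'll travel over.

```bash
python3 -m inch '[{"yaw":-1},{"yaw":-1},{"yaw":-1},{"yaw":-1},{"yaw":-1}]' -1 20 && python3 -m inch '[{"yaw":-1},{"yaw":-1},{"yaw":-1},{"yaw":-1},{"yaw":-1}]' && python3 -m inch '[{"yaw":-1},{"yaw":-1},{"yaw":-1},{"yaw":-1},{"yaw":-1}]'
```

```text
validation failed for argument at $[0]...
```

```bash
python3 -m inch '[{"x":0,"y":0,"z":0,"yaw":-1},{"x":0,"y":0,"z":0,"yaw":-1},{"x":0,"y":0,"z":0,"yaw":-1},{"x":0,"y":0,"z":0,"yaw":-1},{"x":0,"y":0,"z":0,"yaw":-1}]' -1 20
```

```text
time_s: 0.52
tcp_pos: [0.245, -0.6267, 0.1939]
eef_rot: [179.6, 0.1, -137.9]
contact_force: [0.0, 1.3, 0.6]
gripper_width: 0.0595
```

```bash
python3 -m inch '[{"x":0,"y":0,"z":0,"yaw":-1},{"x":0,"y":0,"z":0,"yaw":-1},{"x":0,"y":0,"z":0,"yaw":-1},{"x":0,"y":0,"z":0,"yaw":-1},{"x":0,"y":0,"z":0,"yaw":-1}]' && python3 -m inch '[{"x":0,"y":0,"z":0,"yaw":-1},{"x":0,"y":0,"z":0,"yaw":-1},{"x":0,"y":0,"z":0,"yaw":-1},{"x":0,"y":0,"z":0,"yaw":-1},{"x":0,"y":0,"z":0,"yaw":-1}]' && python3 -m inch '[{"x":-1,"y":-0.2,"z":-0.05,"yaw":0},{"x":-1,"y":-0.2,"z":-0.05,"yaw":0},{"x":-1,"y":-0.2,"z":-0.05,"yaw":0},{"x":-1,"y":-0.2,"z":-0.05,"yaw":0},{"x":-1,"y":-0.2,"z":-0.05,"yaw":0}]'
```

```text
time_s: 0.93
tcp_pos: [0.2443, -0.6252, 0.1909]
eef_rot: [179.4, 0.4, -116.9]
contact_force: [-0.5, 0.3, 0.1]
gripper_width: 0.0266
time_s: 1.35
tcp_pos: [0.2437, -0.6236, 0.1879]
eef_rot: [179.5, 0.8, -95.9]
contact_force: [0.1, 0.5, 0.4]
gripper_width: 0.0007
time_s: 1.77
tcp_pos: [0.2791, -0.4997, 0.1905]
eef_rot: [179.1, 1.2, -96.0]
contact_force: [0.7, 0.6, -0.0]
gripper_width: 0.0005
```

```bash
python3 -m inch '[{"x":-1,"y":-0.22,"z":-0.04,"yaw":0},{"x":-1,"y":-0.22,"z":-0.04,"yaw":0},{"x":-1,"y":-0.22,"z":-0.04,"yaw":0},{"x":-1,"y":-0.22,"z":-0.04,"yaw":0},{"x":-1,"y":-0.22,"z":-0.04,"yaw":0}]' && python3 -m inch '[{"x":-1,"y":-0.22,"z":-0.02,"yaw":0},{"x":-1,"y":-0.22,"z":-0.02,"yaw":0},{"x":-1,"y":-0.22,"z":-0.02,"yaw":0},{"x":-1,"y":-0.22,"z":-0.02,"yaw":0},{"x":-1,"y":-0.22,"z":-0.02,"yaw":0}]' && python3 -m inch '[{"x":-1,"y":-0.22,"z":0,"yaw":0},{"x":-1,"y":-0.22,"z":0,"yaw":0},{"x":-1,"y":-0.22,"z":0,"yaw":0},{"x":-1,"y":-0.22,"z":0,"yaw":0},{"x":-1,"y":-0.22,"z":0,"yaw":0}]'  && python3 -m inch '[{"x":-1,"y":-0.22,"z":0,"yaw":0},{"x":-1,"y":-0.22,"z":0,"yaw":0},{"x":-1,"y":-0.22,"z":0,"yaw":0},{"x":-1,"y":-0.22,"z":0,"yaw":0},{"x":-1,"y":-0.22,"z":0,"yaw":0}]'
```

```text
time_s: 2.18
tcp_pos: [0.3191, -0.3714, 0.196]
eef_rot: [178.9, 1.3, -96.0]
contact_force: [0.8, 0.2, 0.1]
gripper_width: 0.0004
time_s: 2.6
tcp_pos: [0.3594, -0.2433, 0.2002]
eef_rot: [178.9, 1.4, -96.1]
contact_force: [1.1, -0.2, -0.0]
gripper_width: 0.0006
time_s: 3.02
tcp_pos: [0.3996, -0.1153, 0.2024]
eef_rot: [178.9, 1.4, -96.1]
contact_force: [0.5, -0.4, 0.7]
gripper_width: 0.0003
time_s: 3.43
tcp_pos: [0.4397, 0.0127, 0.2047]
eef_rot: [178.8, 1.5, -96.1]
contact_force: [-0.4, -0.4, -0.6]
gripper_width: 0.0002
```

```bash
python3 -m inch '[{"x":-1,"y":-0.52,"z":0.6,"yaw":0},{"x":-0.8,"y":-0.4,"z":0.6,"yaw":0},{"x":-0.2,"y":-0.1,"z":0.7,"yaw":0},{"x":0,"y":0,"z":0.7,"yaw":0},{"x":0,"y":0,"z":0.5,"yaw":0}]'
python3 - <<'E'
from h import *
s=r.get_state();print(s['tcp_pos'],s['eef_rot'])
a,_=shot('scene','scene1');b,d=shot('top','top1')
z=np.hstack([cv2.resize(a[180:300,250:390],(400,343),interpolation=2),cv2.resize(b[200:272,205:289],(400,343),interpolation=2)])
cv2.imwrite('pics/c2.png',z[:,:,::-1])
E
```

```text
time_s: 3.85
tcp_pos: [0.4734, 0.0707, 0.128]
eef_rot: [179.2, 1.7, -95.7]
contact_force: [-0.4, 0.6, 0.5]
gripper_width: 0.0003
[0.47340046 0.07069636 0.12799391] [179.19808339   1.67771807 -95.73495156]
```

View pics/c2.png

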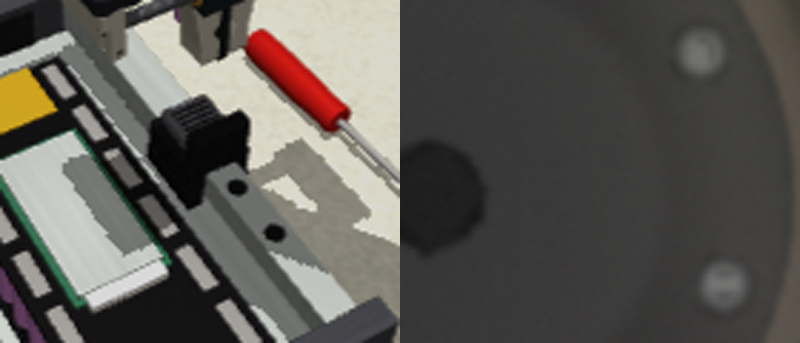

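Run:
```python
from h import *
from scipy.spatial.transform import Rotation as Ro
c=r.camera_info('scene');K=np.array(c['mtx']);T=np.linalg.inv(np.array(c['pose']))
s=r.get_state();p=np.array(s['tcp_pos']);R=Ro.from_euler('xyz',s['eef_rot'],degrees=True).as_matrix()
for n,q in(('tcp',p),('tip',p+R@[0,0,.011]),('hole2',[.4763,.1068,.066]),('button',[.4717,.0557,.084])):
    x=K@(T[:3,:3]@q+T[:3,3]);print(n,(x[:2]/x[2]).round(1))
print(s['time_s'])
a,d=shot('scene','scene2')
print((np.abs(a.astype(int)-np.load('pics/scene1.npz')['im']).sum(-1)>30).sum())
P=pts('scene',d)
for v in range(150,215,8): print(v,[tuple((P[v,u]*1000).astype(int)) for u in range(285,345,12)])
```

```text
tcp [323.7 208.8]
tip [323.4 213.2]
hole2 [332.8 245.6]
button [317.4 220.5]
3.95
1211
150 [(np.int64(532), np.int64(39), np.int64(263)), (np.int64(523), np.int64(56), np.int64(270)), (np.int64(521), np.int64(81), np.int64(285)), (np.int64(500), np.int64(83), np.int64(276)), (np.int64(484), np.int64(89), np.int64(273))]
158 [(np.int64(543), np.int64(55), np.int64(264)), (np.int64(529), np.int64(65), np.int64(264)), (np.int64(523), np.int64(84), np.int64(274)), (np.int64(503), np.int64(87), np.int64(266)), (np.int64(482), np.int64(90), np.int64(258))]
166 [(np.int64(554), np.int64(70), np.int64(265)), (np.int64(540), np.int64(80), np.int64(265)), (np.int64(524), np.int64(87), np.int64(261)), (np.int64(501), np.int64(86), np.int64(249)), (np.int64(484), np.int64(94), np.int64(247))]
174 [(np.int64(564), np.int64(84), np.int64(265)), (np.int64(549), np.int64(92), np.int64(263)), (np.int64(506), np.int64(66), np.int64(223)), (np.int64(509), np.int64(97), np.int64(246)), (np.int64(491), np.int64(103), np.int64(241))]
182 [(np.int64(571), np.int64(95), np.int64(262)), (np.int64(385), np.in
[... 389 characters left out ...]
64(177))]
198 [(np.int64(474), np.int64(-43), np.int64(63)), (np.int64(458), np.int64(-23), np.int64(70)), (np.int64(394), np.int64(-62), np.int64(1)), (np.int64(488), np.int64(78), np.int64(170)), (np.int64(350), np.int64(-32), np.int64(0))]
206 [(np.int64(455), np.int64(-70), np.int64(6)), (np.int64(472), np.int64(-5), np.int64(70)), (np.int64(452), np.int64(6), np.int64(69)), (np.int64(798), np.int64(416), np.int64(624)), (np.int64(366), np.int64(-13), np.int64(0))]
214 [(np.int64(468), np.int64(-51), np.int64(5)), (np.int64(479), np.int64(4), np.int64(61)), (np.int64(465), np.int64(24), np.int64(70)), (np.int64(457), np.int64(48), np.int64(85)), (np.int64(382), np.int64(4), np.int64(0))]
```

View pics/scene2.png

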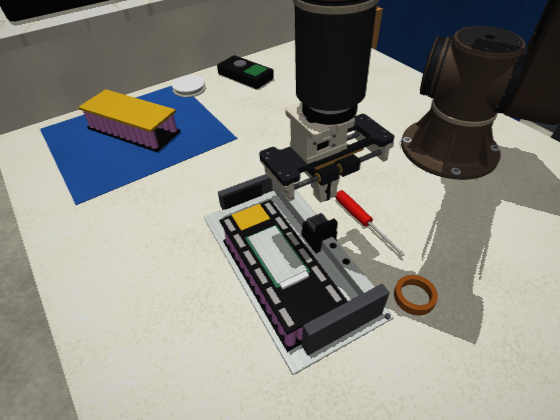

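The scene view shows the closed fingertip at (325,200), but the state pose projects to (323,213). Its depth point reads z ≈ 0.17 m instead of 0.117 m. I'll capture again to see whether that's lag or a real offset.

Run:
```python
from h import *
for i in range(2):
    a,d=shot('scene',f'scene{3+i}'); P=pts('scene',d); s=r.get_state()
    m=np.zeros(d.shape,bool);m[150:235,305:345]=1
    q=m&(P[:,:,2]>.105)&(P[:,:,0]>.44); v,u=np.nonzero(q); k=v.argsort()[-6:]
    print(s['time_s'],s['tcp_pos'].round(4),s['qd'].round(2),v.max(),[(int(u[j]),int(v[j]),P[v[j],u[j]].round(3).tolist()) for j in k])
cv2.imwrite('pics/c3.png',cv2.resize(a[130:250,250:410],(800,600),interpolation=2)[:,:,::-1])
```

```text
4.05 [0.4738 0.0699 0.1299] [-0.38 -1.17  1.    0.19 -0.11 -0.15] 225 [(321, 201, [0.489, 0.079, 0.164]), (322, 201, [0.485, 0.078, 0.161]), (310, 217, [0.799, 0.416, 0.624]), (344, 218, [0.799, 0.416, 0.624]), (334, 221, [0.799, 0.416, 0.624]), (316, 225, [0.799, 0.416, 0.624])]
4.1 [0.4743 0.07   0.1305] [-0.11 -0.74  0.43 -0.06  0.04  0.06] 234 [(342, 202, [0.799, 0.416, 0.624]), (340, 210, [0.799, 0.416, 0.624]), (322, 213, [0.799, 0.416, 0.624]), (326, 215, [0.799, 0.416, 0.624]), (333, 215, [0.799, 0.416, 0.624]), (340, 234, [0.799, 0.416, 0.624])]
```

View pics/c3.png

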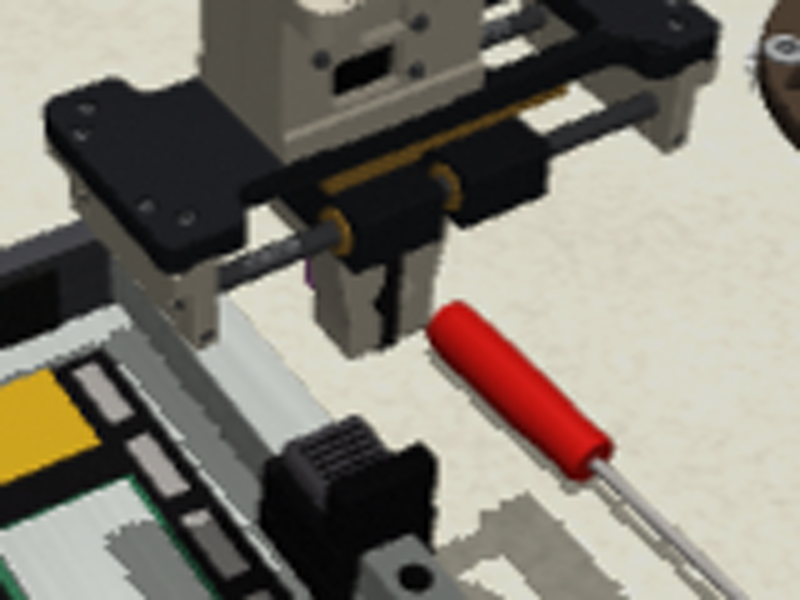

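The gripper has settled. Laterally the picture agrees with the state, since the finger's +y side is at 0.079. In height, the image puts the fingertip about 42 mm above where the state does. The camera itself is sound, because the bench and collar heights check out. I'll back off from the stop and then feel for the button with guarded steps.

```bash
python3 -m inch '[{"x":0.38,"y":0,"z":0,"yaw":0},{"x":0,"y":0,"z":0.3,"yaw":0},{"x":0,"y":0,"z":0.3,"yaw":0},{"x":0,"y":0,"z":0.3,"yaw":0},{"x":0,"y":0,"z":0,"yaw":0}]'
python3 - <<'E'
from h import *
a,d=shot('scene','scene5'); P=pts('scene',d); s=r.get_state()
print(s['time_s'],s['tcp_pos'].round(4),s['eef_rot'].round(2),s['contact_force'].round(2))
q=(d>0)&(P[:,:,2]>.105)&(P[:,:,0]>.44)&(P[:,:,0]<.51)&(P[:,:,1]>.04)&(P[:,:,1]<.1); print(P[q][:,2].min(), q.sum()); z0=P[q][:,2].min()
t=q&(P[:,:,2]<z0+.02); print(P[t].min(0),P[t].max(0))
E
```

```text
time_s: 4.52
tcp_pos: [0.4751, 0.0604, 0.11]
eef_rot: [179.7, 2.0, -95.9]
contact_force: [-0.2, -0.5, -0.2]
gripper_width: 0.0004
4.5667 [0.4754 0.0604 0.1106] [179.74   1.96 -95.84] [ 0.36 -0.59  0.41]
0.1396133988849343 7671
[0.45975186 0.04613731 0.1396134 ] [0.49275525 0.07222924 0.15961222]
```

```bash
python3 -m inch '[{"x":0,"y":0,"z":0.14,"yaw":0},{"x":0,"y":0,"z":0.14,"yaw":0},{"x":0,"y":0,"z":0.14,"yaw":0},{"x":0,"y":0,"z":0.14,"yaw":0},{"x":0,"y":0,"z":0.14,"yaw":0}]'; python3 -m inch '[{"x":0,"y":0,"z":0.1,"yaw":0},{"x":0,"y":0,"z":0.1,"yaw":0}]'
```

```text
time_s: 4.98
tcp_pos: [0.4762, 0.0615, 0.0924]
eef_rot: [179.8, 2.0, -95.8]
contact_force: [-0.5, -0.2, 0.5]
gripper_width: 0.0006
time_s: 5.15
tcp_pos: [0.476, 0.0617, 0.0865]
eef_rot: [179.8, 2.0, -95.8]
contact_force: [-0.1, 0.1, 0.1]
gripper_width: 0.0005
```

No contact with the state's fingertip height at 75 mm, so the image was right: the true tip is about 30 mm above the reported TCP. I expect contact near TCP z ≈ 0.054 and will keep descending with force checks.

```bash
python3 -m inch '[{"x":0,"y":0,"z":0.2,"yaw":0},{"x":0.02,"y":0,"z":0.2,"yaw":0},{"x":0.02,"y":0,"z":0.15,"yaw":0},{"x":0.02,"y":0,"z":0.12,"yaw":0},{"x":0,"y":0,"z":0,"yaw":0}]'
python3 - <<'E'
from h import *
a,d=shot('scene','scene6'); P=pts('scene',d); s=r.get_state()
print(s['time_s'],s['tcp_pos'].round(4),s['eef_rot'].round(2),s['contact_force'].round(2))
cv2.imwrite('pics/c4.png',cv2.resize(a[160:250,270:390],(800,600),interpolation=2)[:,:,::-1])
E
```

```text
time_s: 5.57
tcp_pos: [0.4754, 0.0606, 0.0671]
eef_rot: [179.7, 1.9, -95.8]
contact_force: [-0.3, 0.7, -0.3]
gripper_width: 0.0004
5.6167 [0.4755 0.0606 0.0673] [179.74   1.94 -95.79] [-0.5   0.69  0.28]
```

View pics/c4.png

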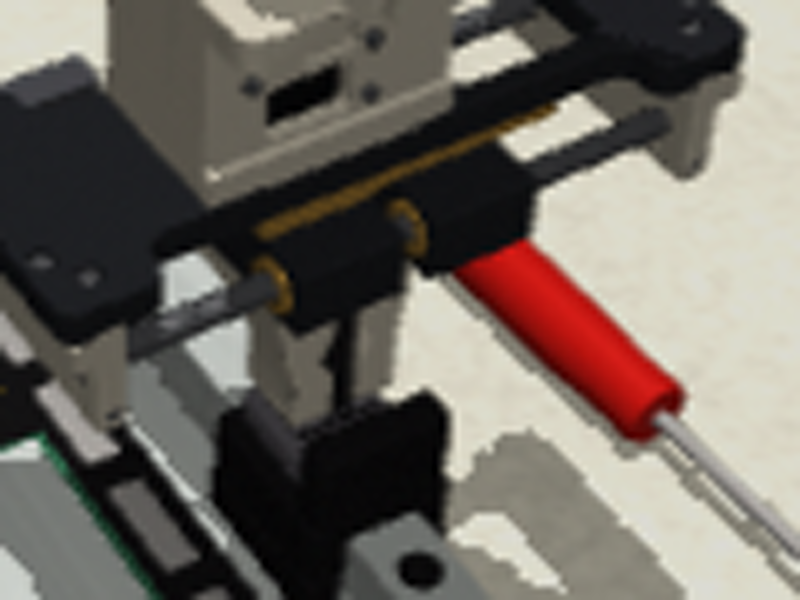

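The fingertips are just behind the thumb stop and above the button, at about (325,222) in the full image, with clear space all round. Continuing down gently.

```bash
python3 -m inch '[{"x":0.02,"y":0,"z":0.12,"yaw":0},{"x":0.02,"y":0,"z":0.12,"yaw":0},{"x":0.02,"y":0,"z":0.1,"yaw":0}]'; python3 -m inch '[{"x":0,"y":0,"z":0.1,"yaw":0},{"x":0,"y":0,"z":0.08,"yaw":0}]'
```

```text
time_s: 5.87
tcp_pos: [0.4761, 0.0597, 0.0589]
eef_rot: [179.8, 2.0, -95.8]
contact_force: [-0.1, 0.2, -0.6]
gripper_width: 0.0003
time_s: 6.03
tcp_pos: [0.4763, 0.0597, 0.0542]
eef_rot: [179.9, 2.0, -95.8]
contact_force: [-0.8, 0.0, 5.1]
gripper_width: 0.0007
```

Contact registers at 5.1 N with TCP z = 0.054, as the image predicted. Pressing down.

```bash
python3 -m inch '[{"x":0,"y":0,"z":0.08,"yaw":0},{"x":0,"y":0,"z":0.08,"yaw":0}]'; python3 -m inch '[{"x":0,"y":0,"z":0.06,"yaw":0}]'
```

```text
time_s: 6.2
tcp_pos: [0.4764, 0.0597, 0.0505]
eef_rot: [179.9, 2.0, -95.7]
contact_force: [-2.6, -0.0, 7.3]
gripper_width: 0.0005
time_s: 6.28
tcp_pos: [0.4765, 0.0597, 0.0493]
eef_rot: [179.9, 2.0, -95.7]
contact_force: [-3.2, -0.6, 16.9]
gripper_width: 0.0005
```

The button bottomed at 16.9 N. I'll ease off slightly and push towards +y.

```bash
python3 -m inch '[{"x":-0.08,"y":0,"z":-0.03,"yaw":0},{"x":-0.08,"y":0,"z":0,"yaw":0}]';python3 -m inch '[{"x":-0.08,"y":0,"z":0,"yaw":0}]'
```

```text
time_s: 6.45
tcp_pos: [0.4766, 0.0627, 0.0509]
eef_rot: [179.9, 1.9, -95.7]
contact_force: [-1.9, -1.2, 6.9]
gripper_width: 0.0007
time_s: 6.53
tcp_pos: [0.4768, 0.0643, 0.0513]
eef_rot: [179.9, 1.8, -95.7]
contact_force: [-2.2, -2.3, 7.6]
gripper_width: 0.0004
```

```bash
python3 -m inch '[{"x":0,"y":0,"z":0.07,"yaw":0}]';python3 -m inch '[{"x":-0.07,"y":0,"z":0.04,"yaw":0},{"x":-0.07,"y":0,"z":0.03,"yaw":0}]'
```

```text
time_s: 6.62
tcp_pos: [0.4769, 0.0644, 0.0502]
eef_rot: [179.9, 1.8, -95.7]
contact_force: [-2.9, 0.5, 6.7]
gripper_width: 0.0005
time_s: 6.78
tcp_pos: [0.4772, 0.0672, 0.0494]
eef_rot: [179.9, 1.8, -95.6]
contact_force: [-2.4, -2.5, 10.6]
gripper_width: 0.0008
```

```bash
python3 -m inch '[{"x":-0.07,"y":0,"z":0.01,"yaw":0},{"x":-0.07,"y":0,"z":0.01,"yaw":0}]';python3 -m inch '[{"x":-0.07,"y":0.01,"z":0.01,"yaw":0},{"x":-0.07,"y":0.01,"z":0.01,"yaw":0}]'
```

```text
time_s: 6.95
tcp_pos: [0.4774, 0.0699, 0.0499]
eef_rot: [179.9, 1.7, -95.6]
contact_force: [-2.8, -3.3, 7.1]
gripper_width: 0.0004
time_s: 7.12
tcp_pos: [0.4777, 0.0728, 0.0506]
eef_rot: [179.9, 1.6, -95.5]
contact_force: [-0.5, -2.2, 6.5]
gripper_width: 0.0006
```

```bash
cat >> h.py <<'E'
J=np.array([.108,.994]);X=np.array([.994,-.108]);B=np.array([.4717,.0557])
def stopy(n,im,d):
    # jig-y of thumb stop's +y back face (black, z .08-.098), from button start
    P=pts(n,d);q=P[:,:,:2]-B;y=q@J;x=q@X;Z=P[:,:,2]
    m=(d>0)&(Z>.078)&(Z<.098)&(abs(x)<.017)&(y>.015)&(y<.1)&(im.max(-1)<60)
    return m.sum(),np.percentile(y[m],[50,90,98]).round(4)
E
python3 - <<'E'
from h import *
f=np.load('pics/scene0.npz');print(stopy('scene',f['im'],f['d']))
f=np.load('pics/scene6.npz');print(stopy('scene',f['im'],f['d']))
a,d=shot('scene','s7');print(stopy('scene',a,d),r.get_state()['tcp_pos'].round(4),r.get_state()['contact_force'].round(1))
E
```

```text
(np.int64(117), array([0.0326, 0.0332, 0.0336]))
(np.int64(107), array([0.0327, 0.0334, 0.0337]))
(np.int64(130), array([0.0456, 0.0465, 0.0467])) [0.4778 0.0731 0.0506] [-1.4 -1.   7.8]
```

The tube has already moved 13 mm, carried by friction with the button. I'll go 2 mm more, then lift clear of the button while staying below the top of the stop.

```bash
python3 -m inch '[{"x":-0.06,"y":0.01,"z":0.02,"yaw":0},{"x":-0.05,"y":0.01,"z":0.01,"yaw":0}]';python3 -m inch '[{"x":0,"y":0.02,"z":-0.12,"yaw":0},{"x":0,"y":0.02,"z":-0.12,"yaw":0},{"x":0,"y":0.02,"z":-0.12,"yaw":0}]'
python3 - <<'E'
from h import *
a,d=shot('scene','s8');print(stopy('scene',a,d),r.get_state()['tcp_pos'].round(4),r.get_state()['contact_force'].round(1))
E
```

```text
time_s: 7.33
tcp_pos: [0.478, 0.0753, 0.051]
eef_rot: [-180.0, 1.6, -95.5]
contact_force: [-1.0, -3.4, 6.9]
gripper_width: -0.0002
time_s: 7.58
tcp_pos: [0.4763, 0.0751, 0.0601]
eef_rot: [180.0, 1.5, -95.5]
contact_force: [0.1, -0.2, 0.8]
gripper_width: 0.0007
(np.int64(146), array([0.0482, 0.049 , 0.0497])) [0.4765 0.0752 0.0607] [-0.1 -0.1  0.8]
```

Slide is 15.6 mm, the button is released, and there's no force. Closing the gap to the stop, then pushing at about 18 mm/s.

```bash
python3 -m inch '[{"x":-0.07,"y":0.01,"z":0.02,"yaw":0},{"x":-0.07,"y":0.01,"z":0.02,"yaw":0},{"x":-0.06,"y":0.01,"z":0.02,"yaw":0}]';python3 -m inch '[{"x":-0.06,"y":0.01,"z":0.02,"yaw":0},{"x":-0.06,"y":0.01,"z":0.02,"yaw":0},{"x":-0.06,"y":0.01,"z":0.02,"yaw":0}]'
```

```text
time_s: 7.88
tcp_pos: [0.4763, 0.0806, 0.0596]
eef_rot: [-179.9, 1.6, -95.5]
contact_force: [0.3, -5.4, 3.6]
gripper_width: 0.0004
time_s: 8.13
tcp_pos: [0.4762, 0.0827, 0.0588]
eef_rot: [-179.9, 1.3, -95.4]
contact_force: [1.1, -7.6, 6.7]
gripper_width: 0.0001
```

Run:
```python
from h import *
a,d=shot('scene','s9');print(stopy('scene',a,d),r.get_state()['tcp_pos'].round(4),r.get_state()['contact_force'].round(1))
```

```text
(np.int64(136), array([0.0504, 0.0513, 0.0518])) [0.4762 0.0828 0.0588] [ 0.9 -6.2  4.2]
```

```bash
python3 -m inch '[{"x":-0.07,"y":0,"z":0,"yaw":0},{"x":-0.07,"y":0,"z":0,"yaw":0},{"x":-0.07,"y":0,"z":0,"yaw":0}]';python3 -m inch '[{"x":-0.07,"y":0,"z":0,"yaw":0},{"x":-0.07,"y":0,"z":0,"yaw":0},{"x":-0.07,"y":0,"z":0,"yaw":0}]'
```

```text
time_s: 8.43
tcp_pos: [0.4763, 0.0845, 0.0589]
eef_rot: [180.0, 0.9, -95.4]
contact_force: [2.1, -8.6, 3.5]
gripper_width: 0.0006
time_s: 8.68
tcp_pos: [0.4765, 0.0861, 0.059]
eef_rot: [179.9, 0.6, -95.4]
contact_force: [1.4, -7.6, 3.5]
gripper_width: 0.0003
```

```bash
python3 -m inch '[{"x":-0.11,"y":0,"z":0,"yaw":0},{"x":-0.11,"y":0,"z":0,"yaw":0},{"x":-0.11,"y":0,"z":0,"yaw":0}]';python3 -m inch '[{"x":-0.11,"y":0,"z":0,"yaw":0},{"x":-0.11,"y":0,"z":0,"yaw":0},{"x":-0.11,"y":0,"z":0,"yaw":0}]'
```

```text
time_s: 8.93
tcp_pos: [0.4769, 0.0906, 0.0591]
eef_rot: [179.8, 0.2, -95.4]
contact_force: [1.9, -7.7, 2.6]
gripper_width: 0.0004
time_s: 9.18
tcp_pos: [0.4773, 0.0952, 0.0592]
eef_rot: [179.8, -0.2, -95.4]
contact_force: [2.1, -7.7, 3.7]
gripper_width: 0.0004
```

Speed is 18 mm/s at 8 N, and slide is about 30 mm. The catch could come any time, so I'll use shorter calls.

```bash
python3 -m inch '[{"x":-0.1,"y":0,"z":0,"yaw":0},{"x":-0.1,"y":0,"z":0,"yaw":0}]';python3 -m inch '[{"x":-0.1,"y":0,"z":0,"yaw":0}]'
```

```text
time_s: 9.35
tcp_pos: [0.4776, 0.0977, 0.0592]
eef_rot: [179.7, -0.5, -95.4]
contact_force: [2.7, -7.3, 3.1]
gripper_width: 0.0002
time_s: 9.43
tcp_pos: [0.4777, 0.099, 0.0592]
eef_rot: [179.7, -0.6, -95.4]
contact_force: [1.6, -7.8, 3.7]
gripper_width: 0.0008
```

```bash
python3 -m inch '[{"x":-0.1,"y":0,"z":0,"yaw":0},{"x":-0.1,"y":0,"z":0,"yaw":0}]'
```

```text
time_s: 9.6
tcp_pos: [0.4779, 0.1015, 0.0593]
eef_rot: [179.6, -0.9, -95.4]
contact_force: [2.0, -7.0, 3.2]
gripper_width: 0.0005
```

```bash
python3 -m inch '[{"x":-0.1,"y":0,"z":0,"yaw":0}]'
```

```text
time_s: 9.68
tcp_pos: [0.478, 0.1028, 0.0593]
eef_rot: [179.6, -1.0, -95.4]
contact_force: [1.8, -6.5, 3.9]
gripper_width: 0.0001
```

```bash
python3 -m inch '[{"x":-0.1,"y":0,"z":0,"yaw":0}]'; python3 -m inch '[{"x":-0.1,"y":0,"z":0,"yaw":0}]'
```

```text
time_s: 9.77
tcp_pos: [0.4782, 0.104, 0.0594]
eef_rot: [179.6, -1.1, -95.4]
contact_force: [2.3, -7.5, 3.5]
gripper_width: 0.0004
time_s: 9.85
tcp_pos: [0.4783, 0.1053, 0.0594]
eef_rot: [179.5, -1.3, -95.4]
contact_force: [2.3, -7.3, 4.3]
gripper_width: 0.0005
```

```bash
python3 -m inch '[{"x":-0.1,"y":0,"z":0,"yaw":0}]'; python3 -m inch '[{"x":-0.1,"y":0,"z":0,"yaw":0}]'
```

```text
time_s: 9.93
tcp_pos: [0.4784, 0.1065, 0.0594]
eef_rot: [179.5, -1.4, -95.4]
contact_force: [2.3, -7.4, 4.1]
gripper_width: 0.0006
time_s: 10.02
tcp_pos: [0.4785, 0.1078, 0.0595]
eef_rot: [179.5, -1.5, -95.4]
contact_force: [1.4, -7.9, 3.4]
gripper_width: 0.0007
```

```bash
python3 - <<'E'
from h import *
a,d=shot('scene','s10');print(stopy('scene',a,d),r.get_state()['tcp_pos'].round(4),r.get_state()['contact_force'].round(1))
E
python3 -m inch '[{"x":-0.1,"y":0,"z":0,"yaw":0}]'
```

```text
(np.int64(153), array([0.0775, 0.0782, 0.0788])) [0.4786 0.1081 0.0595] [ 1.3 -5.1  4.3]
time_s: 10.15
tcp_pos: [0.4787, 0.1094, 0.0595]
eef_rot: [179.5, -1.6, -95.4]
contact_force: [0.3, -1.2, 0.4]
gripper_width: 0.0004
```

Camera slide was 45 mm, and on the next row the force fell to about 1 N, which suggests the pin dropped into the hole. I'll confirm with a gentle nudge.

```bash
python3 -m inch '[{"x":-0.08,"y":0,"z":0,"yaw":0}]'
python3 - <<'E'
from h import *
a,d=shot('scene','s11');print(stopy('scene',a,d),r.get_state()['tcp_pos'].round(4),r.get_state()['contact_force'].round(1))
E
```

```text
time_s: 10.23
tcp_pos: [0.4788, 0.111, 0.0594]
eef_rot: [179.5, -1.7, -95.4]
contact_force: [0.6, -2.9, 2.1]
gripper_width: 0.0004
(np.int64(153), array([0.0809, 0.0818, 0.0822])) [0.4789 0.1113 0.0594] [-0.2 -3.   2.3]
```

```bash
python3 -m inch '[{"x":-0.06,"y":0,"z":0,"yaw":0}]'
python3 - <<'E'
from h import *
a,d=shot('scene','s12');print(stopy('scene',a,d),r.get_state()['tcp_pos'].round(4),r.get_state()['contact_force'].round(1))
cv2.imwrite('pics/c5.png',cv2.resize(a[190:280,280:400],(800,600),interpolation=2)[:,:,::-1])
E
```

```text
time_s: 10.37
tcp_pos: [0.4788, 0.1125, 0.0592]
eef_rot: [179.4, -1.7, -95.4]
contact_force: [1.3, -8.1, 4.8]
gripper_width: 0.0007
(np.int64(151), array([0.0823, 0.083 , 0.0834])) [0.4789 0.1124 0.0593] [ 0.5 -4.2  2.8]
```

View pics/c5.png

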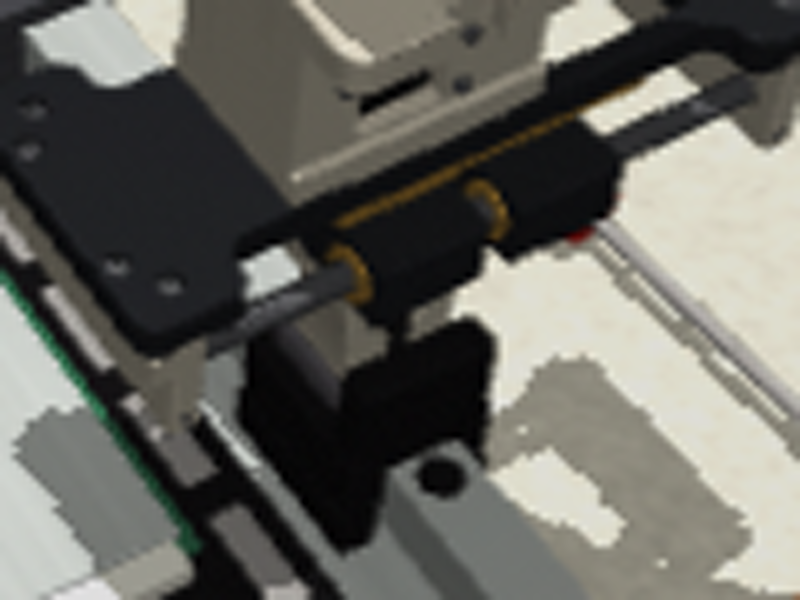

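The button's side is just visible at crop (300,360), left of the finger and behind the stop. One hole, the third, remains in front of the collar. I'll check the button's height by depth: 84 mm is up, 80 mm is riding.

```bash
cat >> h.py <<'E'
def btn(n,d,s):
    P=pts(n,d);q=P[:,:,:2]-B;y=q@J-s;x=q@X;Z=P[:,:,2]
    m=(d>0)&(Z>.0765)&(Z<.0875)&(abs(y)<.014)&(x>.006)&(x<.0165)
    return m.sum(),np.percentile(Z[m],[10,50,75,90]).round(4) if m.sum() else 0, Z[m].mean().round(4)
E
python3 - <<'E'
from h import *
for f,s in(('scene0',0),('scene6',0),('s8',.0156),('s9',.0178),('s10',.045),('s11',.0483),('s12',.0497)):
    print(f,btn('scene',np.load(f'pics/{f}.npz')['d'],s))
E
```

```text
scene0 (np.int64(75), array([0.0805, 0.0843, 0.0849, 0.086 ]), np.float64(0.0837))
scene6 (np.int64(58), array([0.0793, 0.0833, 0.0847, 0.0856]), np.float64(0.0829))
s8 (np.int64(43), array([0.0779, 0.0801, 0.0809, 0.0815]), np.float64(0.0799))
s9 (np.int64(44), array([0.0776, 0.0799, 0.0806, 0.0814]), np.float64(0.0796))
s10 (np.int64(46), array([0.0781, 0.0798, 0.0807, 0.0813]), np.float64(0.0798))
s11 (np.int64(43), array([0.0778, 0.0825, 0.084 , 0.085 ]), np.float64(0.0821))
s12 (np.int64(47), array([0.0776, 0.0826, 0.0838, 0.0846]), np.float64(0.0816))
```

The button median went from 80 mm (riding, s10) to about 83 mm with the 75th percentile at 84 (s11 and s12), so it has clicked up. Backing off the stop and lifting away.

```bash
python3 -m inch '[{"x":0.12,"y":0,"z":-0.03,"yaw":0},{"x":0.12,"y":0,"z":-0.2,"yaw":0},{"x":0.05,"y":0,"z":-0.6,"yaw":0},{"x":0,"y":0,"z":-1,"yaw":0},{"x":0,"y":0,"z":-1,"yaw":0}]'; python3 -m inch '[{"x":0.8,"y":0,"z":-1,"yaw":0},{"x":1,"y":0,"z":-0.6,"yaw":0},{"x":1,"y":0,"z":0,"yaw":0},{"x":1,"y":0,"z":0,"yaw":0},{"x":1,"y":0,"z":0,"yaw":0}]';python3 -m inch '[{"x":1,"y":0,"z":0,"yaw":0},{"x":1,"y":0,"z":0,"yaw":0},{"x":1,"y":0,"z":0,"yaw":0},{"x":1,"y":0,"z":0,"yaw":0},{"x":1,"y":0,"z":0,"yaw":0}]';python3 -m inch '[{"x":1,"y":0,"z":0,"yaw":0},{"x":1,"y":0,"z":0,"yaw":0},{"x":1,"y":0,"z":0,"yaw":0},{"x":0,"y":0,"z":0,"yaw":0},{"x":0,"y":0,"z":0,"yaw":0}]'
python3 - <<'E'
from h import *
a,d=shot('scene','s13');print(stopy('scene',a,d),btn('scene',d,.0497))
b,d=shot('top','top13');print(r.get_state()['contact_force'].round(1))
cv2.imwrite('pics/c6.png',np.hstack([cv2.resize(a[140:350,190:470],(400,300)),cv2.resize(b[125:335,130:410],(400,300))])[:,:,::-1])
E
```

```text
time_s: 10.83
tcp_pos: [0.475, 0.106, 0.1272]
eef_rot: [178.9, -2.0, -95.4]
contact_force: [0.9, 0.6, 0.1]
gripper_width: 0.0003
time_s: 11.25
tcp_pos: [0.4686, -0.0099, 0.1808]
eef_rot: [179.5, -1.5, -94.9]
contact_force: [0.2, -0.8, 0.6]
gripper_width: -0.0002
time_s: 11.67
tcp_pos: [0.457, -0.1387, 0.1868]
eef_rot: [179.8, -1.2, -94.8]
contact_force: [0.4, 0.5, 0.2]
gripper_width: 0.0007
time_s: 12.08
tcp_pos: [0.4493, -0.2199, 0.19]
eef_rot: [-180.0, -1.1, -95.0]
contact_force: [0.1, -0.1, -0.7]
gripper_width: 0.0004
(np.int64(266), array([0.0577, 0.0827, 0.0831])) (np.int64(94), array([0.0777, 0.0846, 0.0854, 0.0859]), np.float64(0.0834))
[-0.4  0.1  0.9]
```

View pics/c6.png

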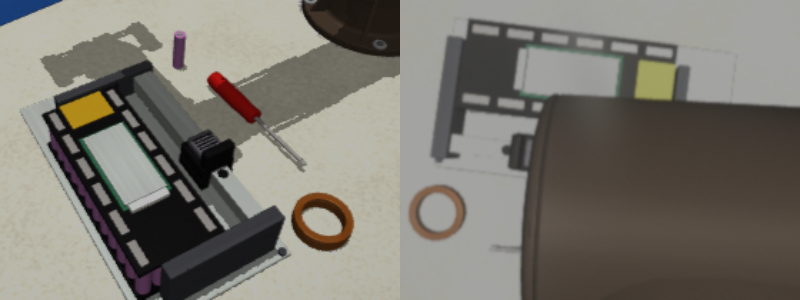

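The bar is locked: the button is up at 84–85 mm, the third hole is still in front of the collar at crop (223,173), and the cell, screwdriver and tape are undisturbed. The arm is clear, so I'm handing in.

```bash
python3 -c "
from plant import r
print(r.close_job())"
```

```text
the job is handed in; nothing more can be done
None
```

I shortened the bar by one hole and handed the job in at about 12 s, well inside the 43 s limit. I pressed the button to its stop and slid the tube about 15 mm off its hole. I then lifted off the button and pushed the thumb stop on at about 15–18 mm/s until the catch clicked.

**Last checks:**
- **Catch:** The button's height went from 80 mm while riding on the tube to about 84–85 mm after the click, the same as at the start, so it is fully up.
- **Holes:** Only the third hole still shows in front of the collar.
- **Forces:** Pushing read about 8.6 N at most. The button press peaked at 17 N against its hard stop.
- **Surroundings:** By eye, the cell, screwdriver and tape are where they were. The arm was well clear, with no contact force.

**What disagreed:**
- **Fingertip height:** The tip was really about 40 mm higher than the stated tool offset gives. I went by the camera and the contact force instead.
- **Slide length:** The camera put the slide at about 49.5 mm, slightly over the stated 32–48 mm. That fits the far end of the 1.5 mm play plus camera error.
- **Dead stop:** My last gentle nudge still moved the tube about 1.4 mm, so I never felt a hard stop. That it is locked rests on the button height and the drop in force at the click.

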